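# Throw away a used sample bottle in the bench-top pedal bin

### The job

Throw the small used sample bottle that stands on the blue mat into the bench-top pedal bin. Press the pedal down by feel and slide it sideways into its catch so that the lid stays up by itself, drop the bottle in, then unhook the pedal and ease it back up so that the lid comes down softly instead of falling shut. Work the lid by the pedal alone, never touching the dirty lid, do not force the pedal at its stop, and leave everything else on the bench where it is.

Things in the scene. Friction and masses are not known exactly. Their poses are not given: they have to be found in the camera images.
- bin: White bench-top waste bin on a grey plinth, fixed to the bench: 170 mm long (its x), 150 mm wide (its y), rim 180 mm high, walls 6 mm, opening 158 x 138 mm, inner floor 80 mm up. Origin: centre of its underside; z up. Its x axis points from the pedal end to the back, where the lid is hinged (hinge line 85 mm from the centre, at rim height, along y). The pedal sticks out at the -x end.
- drop_point (a point): Point at rim height (180 mm) in the bin's opening, on its middle line, 45 mm from its centre towards the pedal. A bottle let go above it falls in, and a hand here is clear of the raised lid, which leans over the back part of the opening or further back.
- pedal_pad (a point): Middle of the upper face of the pedal's steel foot plate: 56 mm along the bin's x, 84 mm across, with an upright rim (4 mm thick, 10 mm high) along each side edge. It moves with the pedal. At rest it is about 167 mm from the bin's centre towards -x, 84 mm above the bench, 82 mm in front of the bin's wall. It is the end of a flat lever on a shaft 200 mm behind it and 50 mm above the bench.
- pedal (a joint): Turn of the pedal in rad: 0 up, growing as pressed, 0.005 per mm at the foot plate. Spring and lid push it up with 3 to 8 N there. Its lever runs in an L-shaped slot of a gate plate: down to a firm floor, then sideways under a catch. The gate is screwed on at another height on every bin: the floor is met after 39 to 65 mm at the foot plate (0.19 to 0.33 rad), to be found by feel.
- pedal_shift (a joint): Sideways place of the pedal in m: 0 in the upright leg of the slot, growing along the bin's +y; caught at about 0.020 to 0.025. It slides (1 to 6 N) only within 2 mm (at the foot plate) of the floor; a fingertip pressing on the plate drags it, or pushes a side rim. Let up there, it rises some 6 mm and is held behind a 2 mm lip. To unhook: press to the floor again, slide back, let up.
- lid (a joint): Opening of the steel lid (176 x 158 mm) in rad, 0 shut; linked to the pedal: 6.8 times joint pedal, 1.1 to 2.0 when caught. Let go, the pedal flies up and the lid slams; letting the foot plate up at about 15 to 20 mm/s lowers it softly.
- bottle_center (a point): Centre (40 mm above its foot) of the small used sample bottle: frosted white plastic, round, 40 mm across and 80 mm tall, with a frosted screw cap 34 mm across on its top 18 mm, 30 to 65 g, standing upright on the blue mat (2 mm thick). It is the smallest bottle on the bench.
- reagent_jar: Bystander on the mat: amber glass jar, 60 mm across, 105 mm tall, black cap. Origin under its foot.
- well_plate0: Bystander on the mat: clear well plate 85 x 127 x 14 mm. Origin under its centre.
- well_plate1: Bystander on the mat: the other clear well plate, 85 x 127 x 14 mm. Origin under its centre.
- tip_box: Bystander: open pipette-tip box 86 x 122 mm, lid standing up to 125 mm. Origin under its centre.
- tube_rack: Bystander: white rack 75 x 160 mm with tubes, 92 mm tall. Origin under its centre.
- timer: Bystander: flat white timer 62 x 62 x 18 mm. Origin under its centre.
- marker: Bystander: marker pen 135 mm long, 13 mm thick, lying on the bench. Origin on the bench under its middle.
- reagent_tall: Bystander: tall reagent bottle 70 mm across, 170 mm tall. Origin under its foot.

How it is judged:
By the outcome, as a careful person would: the job done as asked, in the order asked, and still so for the second after the job is handed in, with the robot touching nothing.
It also fails if it takes over 72 s, if anything falls off the work surface, if the arm or the gripper's body presses on something with over 40 N, if the wrist force passes 120 N, or if a joint passes its speed limit or range.

### The arm

A 6-joint arm with a two-finger parallel gripper is mounted at the origin on the work surface. World frame = base frame: x ahead of the robot, y to its left, z up, the work surface at z = 0. Lengths are in mm, angles in degrees, forces in N, time in s.
With the tool pointing down it reaches from about 350 to 850 mm from the base axis. Payload 8.1 kg.
Tool frame: the origin (TCP) lies midway between the tips of the shut fingers; the grasp point (between the pads) lies 19 mm behind it (r.tcp_to_grasp is the distance from the TCP to the grasp point, in mm); z points along the fingers, y is the direction in which the jaws open and shut (so a half turn about z gives the same grasp; the last joint's range is limited). The gripper opens to 85 mm and grips with 20 to 120 N. Pads are 22 mm wide; open, the fingers measure 114 mm over their backs; the gripper's body (76 mm by 85 mm) begins 54 mm behind the grasp point. The pads swing forward as they close: fully open they stand 13 mm farther back than shut.
Start: joints at [-77.831, 7.471, 85.268, -0, 87.261, -4.893], TCP at [176.071, -573.589, 231.292] pointing down, gripper open.
Joint ranges: [-169.43, 169.43], [-51.17, 129.36], [1.28, 143.12], [-76.62, 256.62], [0, 156.53], [-152.29, 152.29]. Speed limits (degrees/s): [136.94, 136.94, 159.86, 180, 180, 180].

### API

Orientations are given as [roll, pitch, yaw] about the fixed x, y, z axes, in that order (R = Rz(yaw) Ry(pitch) Rx(roll)).
In Python, from bench import r gives the robot as it stands.
- The arm moves only by the tool jog_arm, never from a script. Its argument "targets" is a list of rows, each a list of 7 numbers: the shift along the tool's x, y, z in m, then the turn, a rotation vector about the tool's x, y, z in rad, then the closure, from 0 (fully open) to 1 (shut). In form: [[dx, dy, dz, wx, wy, wz, claw], ...]. A call has 1 to 5 rows; each row is the pose to reach, as a shift and turn from the pose commanded when the call began, along the tool's axes at that moment; what a row does not reach only later rows make up. A row lasts 1/12 s, in which the tool goes at most 41.7 mm and 7.16 degrees, less where a joint would pass 70% of its speed; a pose out of reach is approached as far as the arm can. A call with a gripper value outside its range is refused whole. The fingers move at their own pace and stop on an object; "newtons" is the grip in N (left out, the last holds). Time passes only in rows, so rows that repeat a pose let the fingers close. It gives the time, the measured TCP pose, the force and the opening at its end, in the units of the state.
- r.sense(): the state, without advancing time (a new reading comes with each control period).
- r.snapshot(name): name is "side" or "top" or "wrist"; returns a dict with "pixels" (480x640x3 uint8, red, green, blue), "fx", "fy", "cx", "cy" (pixels), "dist" ([k1, k2, p1, p2, k3] as OpenCV has them; the pictures are not rectified), "origin" and "attitude" of the camera in the world. Camera axes: x right, y down, z forward; pixel columns grow to the right and rows downward; lengths in mm; the calibration is good to about 2 mm. A picture is of the moment at which its call begins. There is no depth.
- r.hand_in(): hands the job in, once; it reports no verdict.
The state is a dict: "time": time; "joint_pos": joint angles; "qd": joint speeds; "joint_efforts": joint torques, N m; "tool_pos": TCP position; "tcp_rot": TCP orientation; "ft_force": force on the tool from outside, world axes, zero at the start; "wrist_torque": the same for the moment, N m; "finger_gap": finger opening in mm.
Only numpy, scipy, OpenCV 4.12 (cv2) and the standard library are available. Lean on these libraries where they do the work, as an engineer would, in place of code of your own. Each camera call takes 0.05 s, during which the arm holds its last target.

## Working session

There is one attempt and no reset: what is moved stays moved. The work goes in short steps, Python scripts to look and compute and a tool call to move; the robot and the scene stay as the last step left them, time stands still between calls to the robot, and variables do not carry over. Pictures are saved under pics/ and viewed, and the job is handed in when it is done.

Besides the shell and the picture viewer there is one more tool, called as a command line: name --pt "numbers of a row" for each row, then --argument value for the rest. jog_arm: Moves the arm, as the interface text tells. Its arguments: {"type":"object","properties":{"targets":{"type":"array","items":{"type":"array","items":{"type":"number"}}},"newtons":{"type":"number"}},"required":["targets"]}

```bash
ls; mkdir -p pics; python3 - <<'E'
from bench import r
import cv2
print(r.sense())
for n in ["side","top","wrist"]:
    s=r.snapshot(n); cv2.imwrite(f"pics/{n}0.png",s["pixels"][:,:,::-1])
    print(n,{k:v for k,v in s.items() if k!="pixels"})
E
```

```text
pics
{'time': 0.0, 'joint_pos': array([-7.78288835e+01,  7.51393897e+00,  8.53301993e+01,  8.74870697e-04,
        8.72626138e+01, -4.89316079e+00]), 'qd': array([-0.00715951,  0.11943986, -0.00743768,  0.05013317,  0.00521302,
        0.12486647]), 'joint_efforts': array([ 1.78580365e-03, -5.69396138e+01, -5.00544190e+01, -2.67007053e-04,
        1.49047875e-02, -2.49053608e-05]), 'tool_pos': array([ 175.97366837, -573.02780008,  230.24781655]), 'tcp_rot': array([-1.79893712e+02, -9.97633753e-03,  1.70642254e+01]), 'ft_force': array([ 0.23212092, -0.13316057, -0.35041016]), 'wrist_torque': array([-0.03031168, -0.03095903, -0.01222556]), 'finger_gap': 85.40341640918189}
side {'fx': 504.1402428972402, 'fy': 504.1402428972402, 'cx': 326.0757198231959, 'cy': 237.5879154893464, 'dist': array([-0.12457107,  0.        ,  0.        ,  0.        ,  0.        ]), 'origin': array([ 88.2727473 , 686.31607328, 811.33373042]), 'attitude': array([-128.50147068,    1.25373199, -145.54893428])}
top {'fx': 482.23515945285817, 'fy': 482.23515945285817, 'cx': 327.6643421586344, 'cy': 240.55041197232129, 'dist': array([-0.05718327,  0.        ,  0.        ,  0.        ,  0.        ]), 'origin': array([ 364.54983767,  -20.42775751, 1374.72748415]), 'attitude': array([-170.30167552,    0.82747273,  -90.42216805])}
wrist {'fx': 381.39653829793696, 'fy': 381.39653829793696, 'cx': 320.7996640194748, 'cy': 246.80531999869564, 'dist': array([-0.03516952,  0.        ,  0.        ,  0.        ,  0.        ]), 'origin': array([ 250.17288436, -550.94298863,  373.92422829]), 'attitude': array([ 1.62402166e+02,  9.67861627e-02, -7.28929365e+01])}
```

View pics/side0.png

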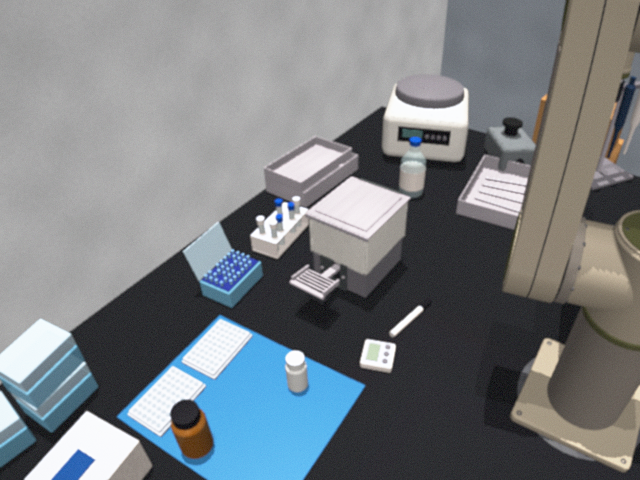

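View pics/top0.png

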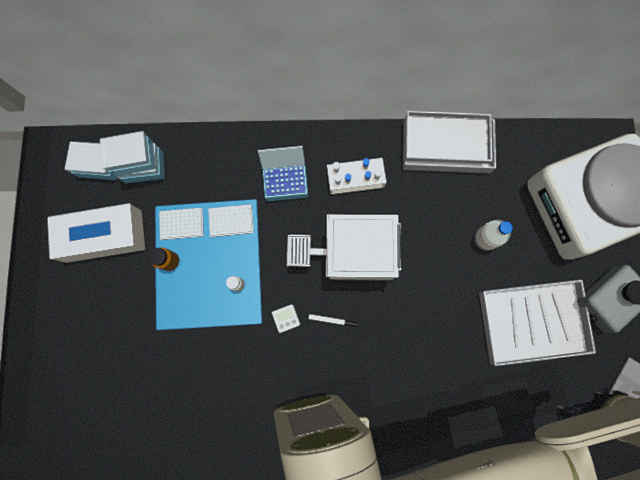

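View pics/wrist0.png

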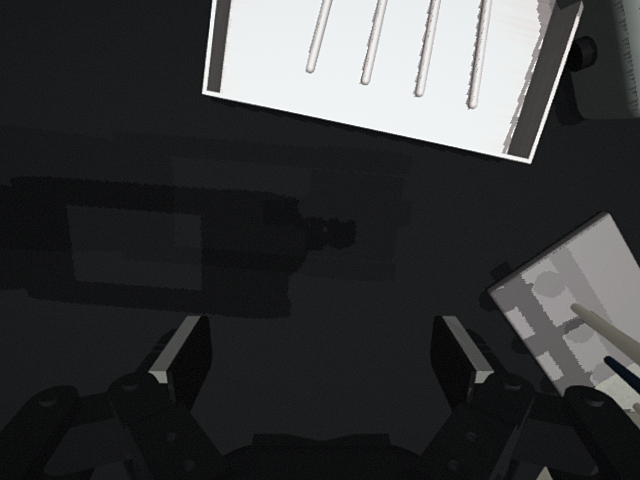

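The side view has the bottle at about (296,372), the pedal plate at (316,281) and the bin at (360,235). The top view has the bottle at (235,284), the pedal plate at (298,250) and the bin lid at (362,247). Next I'll write ray-casting helpers and look at enlarged crops.

```bash
cat > h.py <<'E'
import numpy as np, cv2
from scipy.spatial.transform import Rotation as Ro
def cam(s): return Ro.from_euler('xyz',s["attitude"],degrees=True).as_matrix(), np.array(s["origin"])
def ray(s,px):
    K=np.array([[s["fx"],0,s["cx"]],[0,s["fy"],s["cy"]],[0,0,1.]])
    p=cv2.undistortPoints(np.array(px,float).reshape(-1,1,2),K,np.array(s["dist"])).reshape(-1,2)
    R,o=cam(s); d=(R@np.c_[p,np.ones(len(p))].T).T
    return o,d/np.linalg.norm(d,axis=1)[:,None]
def onz(s,px,z):
    o,d=ray(s,px); return o+d*((z-o[2])/d[:,2])[:,None]
def tri(s1,p1,s2,p2):
    o1,d1=ray(s1,p1);o2,d2=ray(s2,p2);out=[]
    for a,b in zip(d1,d2):
        t=np.linalg.lstsq(np.c_[a,-b],o2-o1,rcond=None)[0]
        q1=o1+t[0]*a;q2=o2+t[1]*b; out.append(np.r_[(q1+q2)/2,np.linalg.norm(q1-q2)])
    return np.array(out)
def proj(s,P):
    R,o=cam(s); K=np.array([[s["fx"],0,s["cx"]],[0,s["fy"],s["cy"]],[0,0,1.]])
    c=(np.atleast_2d(P)-o)@R
    return cv2.projectPoints(c.reshape(-1,1,3),np.zeros(3),np.zeros(3),K,np.array(s["dist"]))[0].reshape(-1,2)
def crop(s,name,x0,y0,w,h,f):
    im=s["pixels"][y0:y0+h,x0:x0+w,::-1]
    cv2.imwrite(name,cv2.resize(im,None,fx=f,fy=f,interpolation=cv2.INTER_CUBIC))
E
python3 - <<'E'
from bench import r
from h import *
a=r.snapshot("side");b=r.snapshot("top")
crop(a,"pics/sc1.png",270,170,150,150,4)
crop(b,"pics/tc1.png",220,200,190,110,4)
crop(a,"pics/sb1.png",260,330,80,80,6)
import pickle;pickle.dump((a,b),open("s0.pkl","wb"))
print(r.sense()["time"])
E
```

```text
0.25
```

View pics/sc1.png

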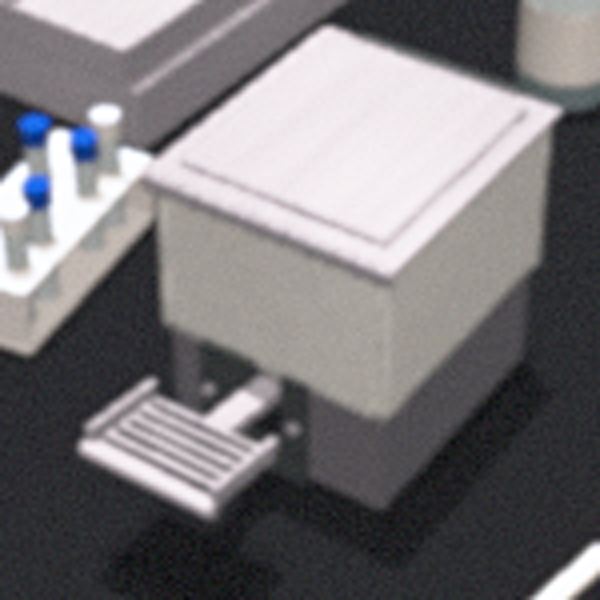

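View pics/tc1.png

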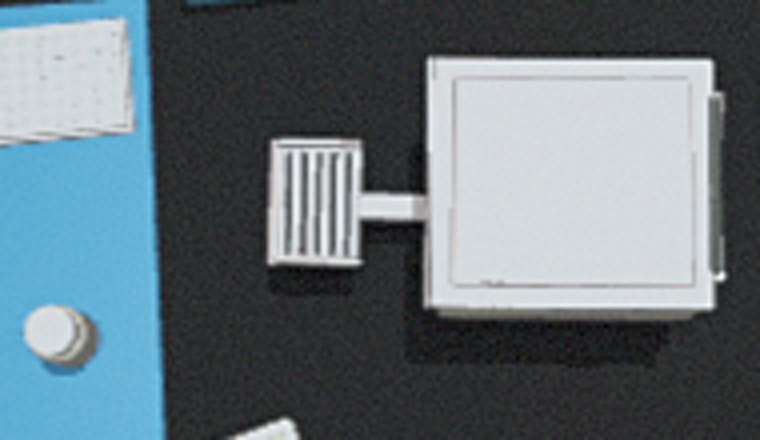

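View pics/sb1.png

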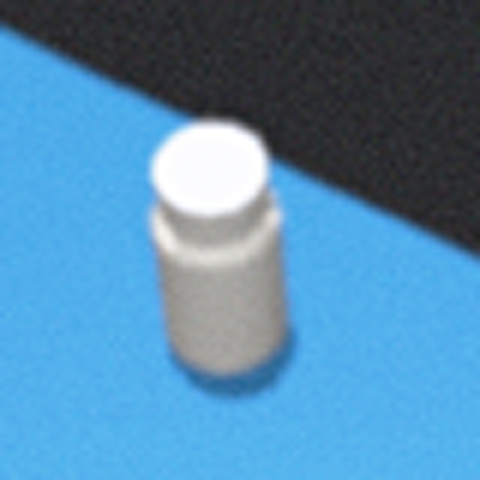

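```bash
python3 - <<'E'
import pickle
from h import *
a,b=pickle.load(open("s0.pkl","rb"))
np.set_printoptions(suppress=True,precision=1)
S=lambda l:[(270+x/4,170+y/4) for x,y in l]
T=lambda l:[(220+x/4,200+y/4) for x,y in l]
print("cap",tri(a,[(295,357.8)],b,[(232.5,282.5)]), "foot", onz(a,[(260+228/6,330+360/6)],2))
lid=tri(a,S([(148,178),(330,27),(562,107),(390,277)]),b,T([(428,58),(714,60),(715,308),(426,306)]))
print(lid, lid.mean(0))
pd=tri(a,S([(83,435),(155,380),(278,437),(213,503)]),b,T([(271,141),(363,141),(361,265),(268,265)]))
print(pd,pd.mean(0))
lv=tri(a,S([(235,398)]),b,T([(375,207)]));print("lever",lv)
# masks
for s,n,box in((a,"side",(270,340,320,400)),(b,"top",(220,270,250,300))):
    x0,y0,x1,y1=box; im=s["pixels"][y0:y1,x0:x1].astype(int)
    m=((im[...,2]-im[...,0])<40)&(im.min(2)>100)
    m=m.astype(np.uint8)
    n_,l,st,c=cv2.connectedComponentsWithStats(m); i=1+st[1:,4].argmax(); print(n,st[i]+[x0,y0,0,0,0],c[i]+[x0,y0])
    w=((im.min(2)>215)).astype(np.uint8); n_,l,st,c=cv2.connectedComponentsWithStats(w); i=1+st[1:,4].argmax(); print("cap",st[i]+[x0,y0,0,0,0],c[i]+[x0,y0])
for nm,px in dict(jar=(164,253),plate1=(181,222),plate0=(231,219),timer=(286,318),marker=(330,320),tip=(285,180),rack=(357,176),tall=(494,234)).items(): print(nm,onz(b,[px],10))
E
```

```text
cap [[473.2 254.4  78.    1.4]] foot [[461.6 267.2   2. ]]
[[ 633.3   -5.1  177.9    7. ]
 [ 630.5 -186.   179.3    5.4]
 [ 473.6 -180.7  181.9    3.6]
 [ 477.5   -1.5  179.3    2. ]] [553.7 -93.3 179.6   4.5]
[[598.2 103.7  92.1   3. ]
 [598.3  41.4  84.2   4.5]
 [514.9  43.7  86.    1. ]
 [514.3 105.6  89.8   2.6]] [556.4  73.6  88.    2.7]
lever [[551.9  33.1  87.7   5.4]]
side [285 350  23  42 757] [296.  370.7]
cap [286 351  18  15 216] [294.6 357.8]
top [226 276  18  15 193] [234.2 282.9]
cap [228 277   7   3   9] [231.2 277.6]
jar [[566.1 471.2  10. ]]
plate1 [[657.1 425.4  10. ]]
plate0 [[664.3 278.3  10. ]]
timer [[378.8 116.   10. ]]
marker [[372.5  -7.3  10. ]]
tip [[779.9 121.8  10. ]]
rack [[789.6 -90.1  10. ]]
tall [[ 612.4 -482.2   10. ]]
```

jog_arm --pt "0.03 -0.026 0 0 0 -0.12 1" --pt "0.06 -0.053 0 0 0 -0.24 1" --pt "0.09 -0.079 0 0 0 -0.36 1" --pt "0.12 -0.105 0 0 0 -0.48 1" --pt "0.15 -0.132 0 0 0 -0.6 1" --newtons 40

```text
time: 0.67
tool_pos: [281.2, -401.8, 231.1]
tcp_rot: [180.0, -0.0, 51.7]
ft_force: [1.0, -0.5, 1.0]
finger_gap: 25.6
```

jog_arm --pt "0.04 -0.005 0 0 0 -0.12 1" --pt "0.08 -0.01 0 0 0 -0.24 1" --pt "0.119 -0.014 0 0 0 -0.36 1" --pt "0.159 -0.019 0 0 0 -0.48 1" --pt "0.198 -0.024 0 0 0 -0.6 1"

```text
time: 1.08
tool_pos: [386.0, -231.7, 231.5]
tcp_rot: [180.0, 0.0, 86.1]
ft_force: [0.7, -0.3, 0.1]
finger_gap: -0.0
```

jog_arm --pt "0.034 0.014 0 0 0 -0.01 1" --pt "0.068 0.029 0 0 0 -0.02 1" --pt "0.101 0.043 0 0 0 -0.03 1" --pt "0.135 0.058 0 0 0 -0.04 1" --pt "0.169 0.072 0 0 0 -0.05 1"

```text
time: 1.5
tool_pos: [470.1, -68.5, 231.4]
tcp_rot: [180.0, 0.0, 88.7]
ft_force: [0.4, -1.3, 0.8]
finger_gap: -0.0
```

```bash
python3 - <<'E'
from bench import r
from h import *
import pickle
w=r.snapshot("wrist");pickle.dump(w,open("w1.pkl","wb"));cv2.imwrite("pics/w1.png",w["pixels"][:,:,::-1]); print(w["origin"],w["attitude"])
E
```

```text
[472.11460077   8.45036204 375.01949708] [ 1.62416325e+02  1.08265038e-02 -1.24244912e+00]
```

jog_arm --pt "0.036 0.022 0 0 0 0 1" --pt "0.072 0.044 0 0 0 0 1" --pt "0.111 0.068 0 0 0 0 1" --pt "0.111 0.068 0 0 0 0 1"

```text
time: 1.88
tool_pos: [541.9, 44.3, 230.7]
tcp_rot: [180.0, -0.1, 88.9]
ft_force: [0.2, -0.1, -0.4]
finger_gap: 0.0
```

```bash
python3 - <<'E'
from bench import r
from h import *
import pickle
w=r.snapshot("wrist");pickle.dump(w,open("w2.pkl","wb"));cv2.imwrite("pics/w2.png",w["pixels"][:,:,::-1]); print(w["origin"],w["attitude"])
E
```

```text
[543.74399475 120.84346442 374.51469205] [ 1.62561950e+02  2.08237229e-02 -1.06226279e+00]
```

View pics/w1.png

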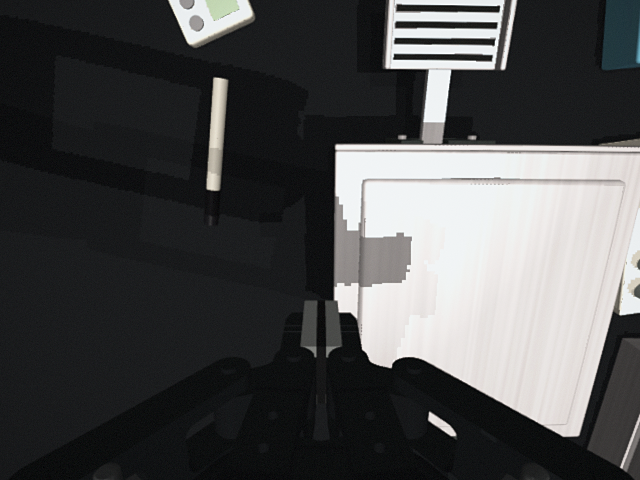

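View pics/w2.png

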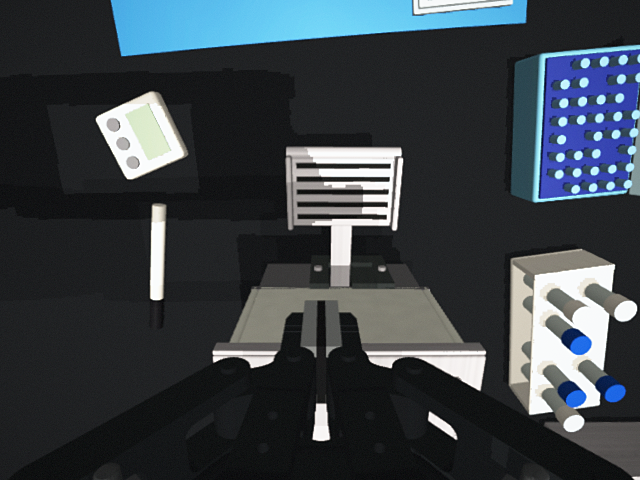

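```bash
python3 - <<'E'
from h import *
import pickle
np.set_printoptions(suppress=True,precision=1)
a,b=pickle.load(open("s0.pkl","rb"))
w1=pickle.load(open("w1.pkl","rb"));w2=pickle.load(open("w2.pkl","rb"))
print(tri(w1,[(384,69),(506,69),(437,75)],w2,[(293,229),(397,228),(341,226)]))
print(onz(w2,[(287,155),(403,152),(293,229),(397,228),(345,190)],86))
print(tri(w2,[(287,150),(403,149)],b,[(220+268/4,200+265/4),(220+271/4,200+141/4)]))
print("lid front",tri(w1,[(336,146)],w2,[(214,347)]), onz(w2,[(214,350),(486,350)],180))
print(proj(w2,[[473,254.4,40]]),proj(w2,[[556,72,84]]))
E
```

```text
[[518.9  45.5  83.6   3.4]
 [601.6  45.   88.3   0.7]
 [558.7  43.3  71.3   0.2]]
[[518.3 101.8  86. ]
 [604.  102.4  86. ]
 [520.5  45.2  86. ]
 [601.8  44.5  86. ]
 [561.1  75.   86. ]]
[[517.2 106.1  80.5   2.5]
 [601.  104.7  92.2   3.1]]
lid front [[479.1  -0.9 180.    0.7]] [[478.6  -2.7 180. ]
 [638.8  -5.9 180. ]]
[[223.6 -54.2]] [[338.1 193.7]]
```

jog_arm --pt "0.016 0.018 0.02 0 0 0 1" --pt "0.033 0.035 0.055 0 0 0 1" --pt "0.033 0.035 0.09 0 0 0 1" --pt "0.033 0.035 0.12 0 0 0 1" --pt "0.033 0.035 0.13 0 0 0 1"

```text
time: 2.35
tool_pos: [571.9, 70.4, 95.5]
tcp_rot: [-179.5, 0.1, 88.7]
ft_force: [-1.2, 0.7, -0.8]
finger_gap: -0.4
```

```bash
python3 - <<'E'
from bench import r
from h import *
w=r.snapshot("wrist");cv2.imwrite("pics/w3.png",w["pixels"][:,:,::-1]); s=r.sense();print(s["tool_pos"],s["ft_force"])
E
```

```text
[571.77582086  70.2553198   95.5967834 ] [-2.38050268 -1.15214273 -1.39174718]
```

View pics/w3.png

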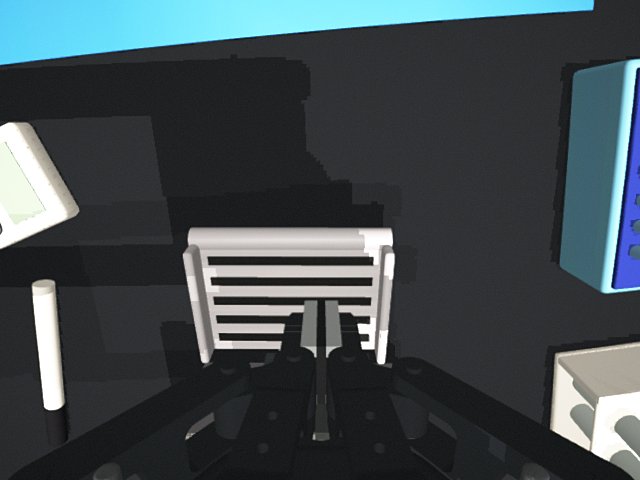

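jog_arm --pt "0.004 0 0 0 0 0 1" --pt "0.004 0 0 0 0 0 1"

```text
time: 2.57
tool_pos: [577.1, 75.3, 103.6]
tcp_rot: [179.8, -0.0, 88.6]
ft_force: [0.7, 0.3, 0.3]
finger_gap: 0.4
```

jog_arm --pt "0 0 0.006 0 0 0 1" --pt "0 0 0.011 0 0 0 1" --pt "0 0 0.015 0 0 0 1" --pt "0 0 0.018 0 0 0 1" --pt "0 0 0.02 0 0 0 1"

```text
time: 2.98
tool_pos: [576.2, 75.5, 81.4]
tcp_rot: [180.0, -0.0, 88.7]
ft_force: [0.0, 1.7, 4.4]
finger_gap: 0.6
```

jog_arm --pt "0 0 0.004 0 0 0 1" --pt "0 0 0.008 0 0 0 1" --pt "0 0 0.012 0 0 0 1" --pt "0 0 0.016 0 0 0 1" --pt "0 0 0.02 0 0 0 1"

```text
time: 3.4
tool_pos: [576.3, 75.6, 61.3]
tcp_rot: [180.0, -0.0, 88.7]
ft_force: [0.3, 3.0, 5.0]
finger_gap: -0.0
```

jog_arm --pt "0 0 0.003 0 0 0 1" --pt "0 0 0.006 0 0 0 1" --pt "0 0 0.009 0 0 0 1" --pt "0 0 0.011 0 0 0 1"

```text
time: 3.73
tool_pos: [575.8, 75.3, 49.9]
tcp_rot: [-180.0, 0.0, 88.7]
ft_force: [0.7, 2.9, 3.4]
finger_gap: -0.1
```

jog_arm --pt "0 0 0.0015 0 0 0 1" --pt "0 0 0.003 0 0 0 1"

```text
time: 3.9
tool_pos: [575.9, 75.3, 47.1]
tcp_rot: [-180.0, 0.0, 88.7]
ft_force: [-0.0, 2.2, 3.6]
finger_gap: -0.1
```

jog_arm --pt "0 0 0.0015 0 0 0 1" --pt "0 0 0.003 0 0 0 1"

```text
time: 4.07
tool_pos: [575.9, 75.2, 44.2]
tcp_rot: [180.0, 0.0, 88.7]
ft_force: [-0.1, 2.9, 4.6]
finger_gap: 0.2
```

Free so far, at about 4 N. I'll keep going in small steps.

jog_arm --pt "0 0 0.001 0 0 0 1" --pt "0 0 0.002 0 0 0 1"

```text
time: 4.23
tool_pos: [575.8, 75.1, 42.1]
tcp_rot: [-180.0, 0.0, 88.7]
ft_force: [-0.1, 1.6, 3.9]
finger_gap: -0.4
```

jog_arm --pt "0 0 0.001 0 0 0 1" --pt "0 0 0.002 0 0 0 1"

```text
time: 4.4
tool_pos: [575.9, 75.1, 40.2]
tcp_rot: [-180.0, 0.0, 88.7]
ft_force: [0.1, 1.5, 4.3]
finger_gap: -0.0
```

jog_arm --pt "0 0 0.001 0 0 0 1" --pt "0 0 0.002 0 0 0 1"

```text
time: 4.57
tool_pos: [575.8, 75.0, 38.2]
tcp_rot: [-180.0, 0.0, 88.7]
ft_force: [0.3, 0.2, 4.4]
finger_gap: 0.2
```

jog_arm --pt "0 0 0.001 0 0 0 1" --pt "0 0 0.002 0 0 0 1"

```text
time: 4.73
tool_pos: [575.9, 75.0, 36.1]
tcp_rot: [-180.0, 0.0, 88.7]
ft_force: [-0.1, -1.7, 3.7]
finger_gap: 0.2
```

jog_arm --pt "0 0 0.001 0 0 0 1" --pt "0 0 0.002 0 0 0 1"

```text
time: 4.9
tool_pos: [575.8, 74.9, 34.1]
tcp_rot: [-180.0, 0.0, 88.7]
ft_force: [0.9, -2.9, 4.2]
finger_gap: 0.1
```

jog_arm --pt "0 0 0.001 0 0 0 1" --pt "0 0 0.002 0 0 0 1"

```text
time: 5.07
tool_pos: [575.9, 75.0, 32.2]
tcp_rot: [-180.0, 0.0, 88.7]
ft_force: [1.0, -2.7, 2.6]
finger_gap: -0.2
```

jog_arm --pt "0 0 0.001 0 0 0 1" --pt "0 0 0.002 0 0 0 1"

```text
time: 5.23
tool_pos: [576.2, 75.0, 30.6]
tcp_rot: [180.0, 0.0, 88.7]
ft_force: [-1.5, -3.6, 11.2]
finger_gap: 0.6
```

jog_arm --pt "0 0 0.001 0 0 0 1" --pt "0 0 0.002 0 0 0 1"

```text
time: 5.4
tool_pos: [577.3, 74.9, 30.1]
tcp_rot: [179.9, 0.0, 88.7]
ft_force: [-2.7, -3.5, 20.6]
finger_gap: 0.3
```

jog_arm --pt "0 0 0.001 0 0 0 1" --pt "0 0 0.002 0 0 0 1"

```text
time: 5.57
tool_pos: [578.5, 74.9, 29.7]
tcp_rot: [179.7, 0.0, 88.7]
ft_force: [-4.9, -4.8, 27.9]
finger_gap: 0.2
```

jog_arm --pt "0 0 -0.0025 0 0 0 1" --pt "0 0.003 -0.0025 0 0 0 1" --pt "0 0.006 -0.0025 0 0 0 1" --pt "0 0.009 -0.0025 0 0 0 1"

```text
time: 5.9
tool_pos: [586.1, 74.8, 30.4]
tcp_rot: [179.9, 0.0, 88.7]
ft_force: [-2.3, -2.4, 12.4]
finger_gap: -0.1
```

jog_arm --pt "0 0.003 0 0 0 0 1" --pt "0 0.006 0 0 0 0 1" --pt "0 0.009 0 0 0 0 1"

```text
time: 6.15
tool_pos: [595.1, 74.6, 30.4]
tcp_rot: [179.9, 0.0, 88.7]
ft_force: [-1.4, -3.2, 13.7]
finger_gap: -0.1
```

```bash
python3 - <<'E'
from bench import r
from h import *
w=r.snapshot("wrist");cv2.imwrite("pics/w4.png",w["pixels"][:,:,::-1]); s=r.sense();print(s["tool_pos"],s["ft_force"])
E
```

```text
[595.79848367  74.62985824  30.57802251] [-0.15195843 -2.55251253 10.15151717]
```

View pics/w4.png

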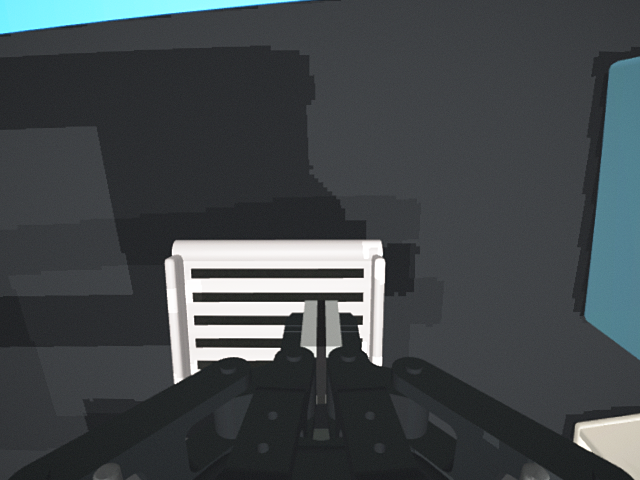

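The plate has been dragged along: it now spans columns 166–385 and the fingertip is at (321,300). That puts the plate's centre at x≈578, a shift of about 18 mm. I'll go on to the end of the slot.

jog_arm --pt "0 0.002 0 0 0 0 1" --pt "0 0.004 0 0 0 0 1" --pt "0 0.004 0 0 0 0 1"

```text
time: 6.45
tool_pos: [599.5, 74.6, 30.5]
tcp_rot: [179.8, 0.0, 88.7]
ft_force: [-0.4, -2.8, 10.7]
finger_gap: 0.2
```

jog_arm --pt "0 0.0015 0 0 0 0 1" --pt "0 0.003 0 0 0 0 1"

```text
time: 6.62
tool_pos: [601.6, 74.4, 30.3]
tcp_rot: [179.9, 0.0, 88.7]
ft_force: [-8.1, -4.0, 16.5]
finger_gap: 0.1
```

jog_arm --pt "0 0 -0.0015 0 0 0 1" --pt "0 0 -0.003 0 0 0 1" --pt "0 0 -0.0045 0 0 0 1" --pt "0 0 -0.006 0 0 0 1" --pt "0 0 -0.0075 0 0 0 1"

```text
time: 7.03
tool_pos: [600.7, 74.9, 36.2]
tcp_rot: [-180.0, -0.0, 88.7]
ft_force: [-0.3, 0.8, 2.1]
finger_gap: -0.2
```

jog_arm --pt "0 0 -0.0015 0 0 0 1" --pt "0 0 -0.003 0 0 0 1"

```text
time: 7.2
tool_pos: [600.5, 74.9, 38.9]
tcp_rot: [-180.0, -0.0, 88.7]
ft_force: [0.4, 0.3, 0.4]
finger_gap: 0.2
```

```bash
python3 - <<'E'
from bench import r
from h import *
w=r.snapshot("wrist");cv2.imwrite("pics/w5.png",w["pixels"][:,:,::-1]); s=r.sense();print(s["tool_pos"],s["ft_force"])
E
```

```text
[600.72258119  74.89989182  39.3030508 ] [0.04570725 0.77365207 0.00255583]
```

View pics/w5.png

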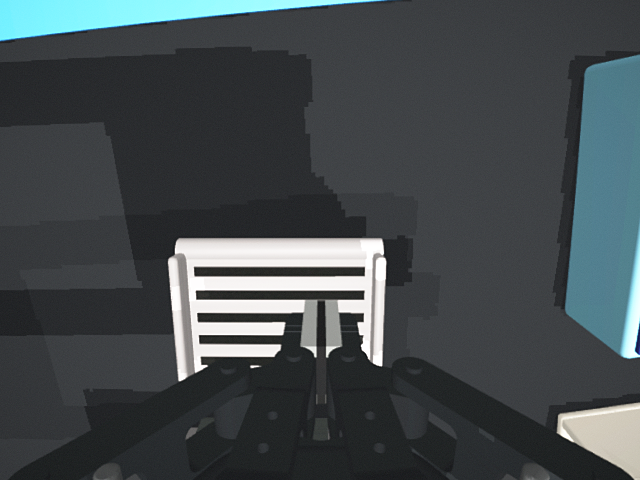

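The force has dropped to 0 N at z≈39 while the plate stays down, so it's caught. I'll lift off and check the lid.

jog_arm --pt "0 0 -0.01 0 0 0 0.6" --pt "0 0 -0.03 0 0 0 0.3" --pt "0 0 -0.06 0 0 0 0" --pt "0.02 -0.02 -0.09 0 0 0 0" --pt "0.05 -0.04 -0.11 0 0 0 0"

```text
time: 7.67
tool_pos: [563.4, 124.2, 153.0]
tcp_rot: [179.8, 0.0, 88.5]
ft_force: [0.5, 0.9, 0.9]
finger_gap: 60.4
```

```bash
python3 - <<'E'
from bench import r
from h import *
import pickle
a=r.snapshot("side");b=r.snapshot("top");pickle.dump((a,b),open("s1.pkl","wb"))
cv2.imwrite("pics/side1.png",a["pixels"][:,:,::-1]);cv2.imwrite("pics/top1.png",b["pixels"][:,:,::-1])
w=r.snapshot("wrist");cv2.imwrite("pics/w6.png",w["pixels"][:,:,::-1]);pickle.dump(w,open("w6.pkl","wb"));s=r.sense();print(s["tool_pos"],s["tcp_rot"],s["finger_gap"])
E
```

```text
[562.8260673  127.64030146 152.73970543] [ 1.79715302e+02 -6.90339223e-02  8.88375345e+01] 81.56549776973793
```

View pics/side1.png

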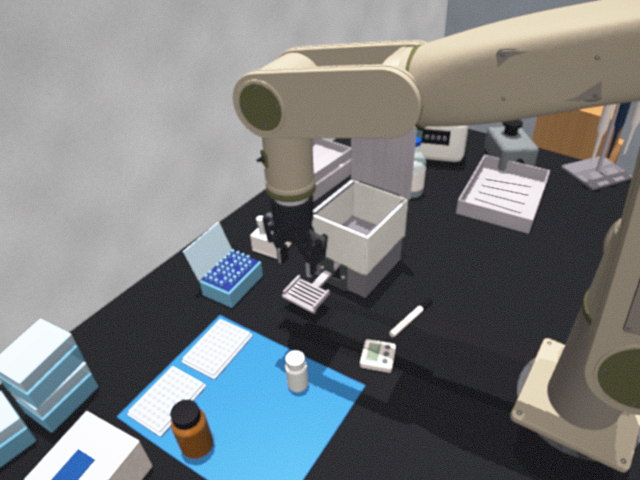

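View pics/top1.png

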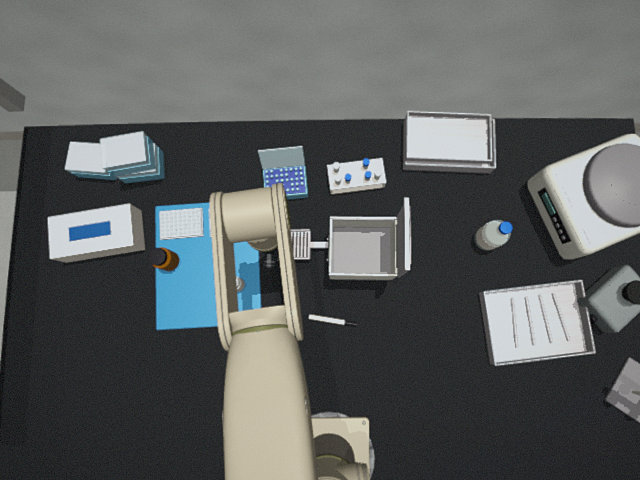

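View pics/w6.png

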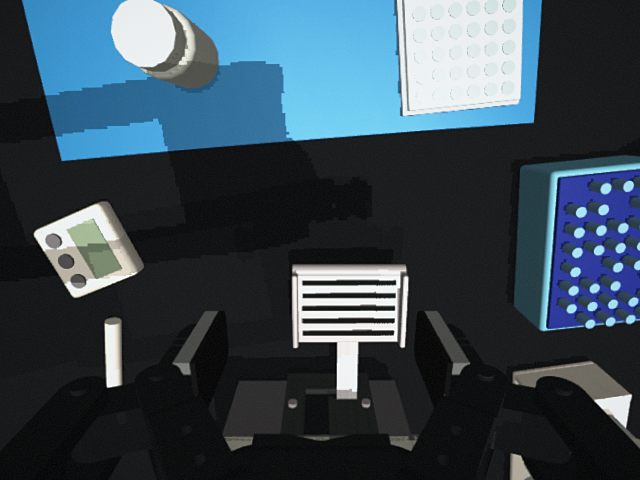

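The lid is up and held: in the top view it shows nearly edge-on at (405,235), and the bin is open. The wrist view shows the cap centred near (142,34). I'll refine the bottle and bin positions.

```bash
python3 - <<'E'
from h import *
import pickle
np.set_printoptions(suppress=True,precision=1)
a,b=pickle.load(open("s0.pkl","rb")); w=pickle.load(open("w6.pkl","rb")); a1,b1=pickle.load(open("s1.pkl","rb"))
im=w["pixels"][0:100,90:240]; m=(im.min(2)>225).astype(np.uint8)
n,l,st,c=cv2.connectedComponentsWithStats(m); i=1+st[1:,4].argmax(); cap=c[i]+[90,0]; print(st[i],cap)
print("w/top",tri(w,[cap],b,[(232.5,282.5)]),"w/side",tri(w,[cap],a,[(294.8,357.8)]))
print("cap z82:",onz(w,[cap],82),onz(b,[(232.5,282.5)],82),onz(a,[(294.8,357.8)],82))
print("foot from w centre of silhouette end",onz(w,[(197,68)],2))
crop(b1,"pics/bin1.png",310,190,110,110,6)
E
```

```text
[  21    0   64   67 3356] [142.9  32. ]
w/top [[473.7 255.3  79.5   1.6]] w/side [[472.9 255.6  79.    1.8]]
cap z82: [[474.7 255.5  82. ]] [[473.5 253.9  82. ]] [[470.7 256.7  82. ]]
foot from w centre of silhouette end [[477.7 249.1   2. ]]
```

View pics/bin1.png

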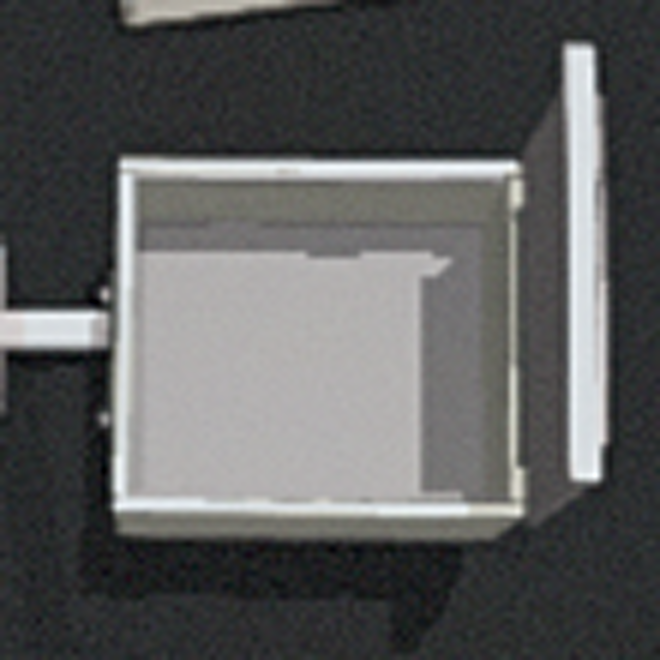

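jog_arm --pt "0.03 -0.022 0 0 0 0 0" --pt "0.06 -0.044 0 0 0 0 0" --pt "0.09 -0.066 0 0 0 0 0" --pt "0.12 -0.088 0.01 0 0 0 0" --pt "0.127 -0.092 0.02 0 0 0 0"

```text
time: 8.23
tool_pos: [470.5, 257.7, 128.8]
tcp_rot: [-179.9, -0.1, 88.8]
ft_force: [-0.3, -0.3, 0.0]
finger_gap: 85.5
```

```bash
python3 - <<'E'
from h import *
from bench import r
import pickle
np.set_printoptions(suppress=True,precision=1)
a1,b1=pickle.load(open("s1.pkl","rb"))
c=onz(b1,[(310+x/6,190+y/6) for x,y in [(121,158),(522,162),(522,513),(115,508)]],180);print(c,c.mean(0))
w=r.snapshot("wrist");cv2.imwrite("pics/w7.png",w["pixels"][:,:,::-1]);s=r.sense();print(s["tool_pos"],s["tcp_rot"],s["finger_gap"])
E
```

```text
[[ 631.1  -11.5  180. ]
 [ 627.7 -180.7  180. ]
 [ 479.2 -176.1  180. ]
 [ 482.9   -7.8  180. ]] [555.2 -94.  180. ]
[469.7 256.7 126. ] [-179.8    0.    88.9] 85.54343544733574
```

View pics/w7.png

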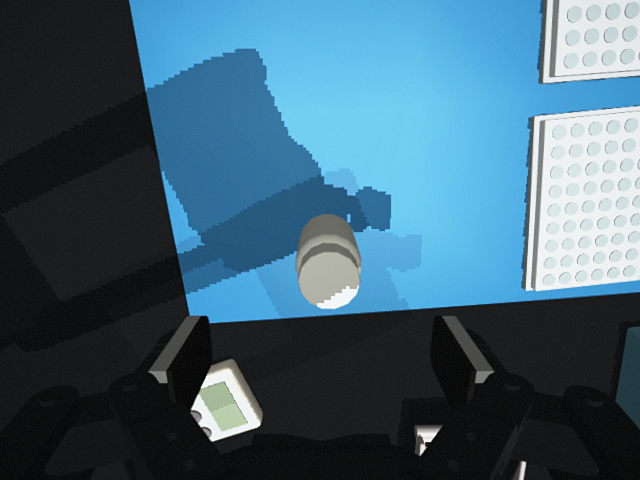

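jog_arm --pt "-0.001 0.002 0.025 0 0 0 0" --pt "-0.001 0.002 0.05 0 0 0 0" --pt "-0.001 0.002 0.075 0 0 0 0" --pt "-0.001 0.002 0.093 0 0 0 0" --pt "-0.001 0.002 0.101 0 0 0 0"

```text
time: 8.7
tool_pos: [473.2, 251.2, 24.4]
tcp_rot: [-179.7, 0.2, 88.6]
ft_force: [0.1, -1.0, -1.0]
finger_gap: 85.6
```

jog_arm --pt "0 0 0 0 0 0 0.3" --pt "0 0 0 0 0 0 0.6" --pt "0 0 0 0 0 0 0.7" --pt "0 0 0 0 0 0 0.8" --pt "0 0 0 0 0 0 0.8" --newtons 25

```text
time: 9.12
tool_pos: [476.5, 254.1, 30.1]
tcp_rot: [179.8, -0.1, 88.7]
ft_force: [1.0, -1.2, 4.6]
finger_gap: 39.2
```

jog_arm --pt "0 0 -0.01 0 0 0 0.8" --pt "0 0 -0.03 0 0 0 0.8" --pt "0 0 -0.06 0 0 0 0.8" --pt "0 0 -0.1 0 0 0 0.8" --pt "0 0 -0.14 0 0 0 0.8" --newtons 30

```text
time: 9.53
tool_pos: [473.9, 253.3, 169.9]
tcp_rot: [-179.9, 0.0, 88.7]
ft_force: [0.6, 0.0, -0.1]
finger_gap: 39.2
```

jog_arm --pt "-0.02 0.005 -0.03 0 0 0 0.8" --pt "-0.05 0.013 -0.06 0 0 0 0.8" --pt "-0.085 0.023 -0.08 0 0 0 0.8" --pt "-0.12 0.032 -0.085 0 0 0 0.8" --pt "-0.15 0.04 -0.085 0 0 0 0.8"

```text
time: 9.95
tool_pos: [513.0, 101.1, 257.9]
tcp_rot: [179.6, -0.0, 88.7]
ft_force: [-0.5, 0.3, -1.7]
finger_gap: 39.1
```

```bash
python3 - <<'E'
from h import *
from bench import r
w=r.snapshot("wrist");cv2.imwrite("pics/w8.png",w["pixels"][:,:,::-1]);s=r.sense();print(s["tool_pos"],s["tcp_rot"],s["finger_gap"])
E
```

```text
[513.58174443  96.22604192 256.32165259] [1.79713885e+02 1.76528389e-01 8.85310196e+01] 39.51121597841327
```

View pics/w8.png

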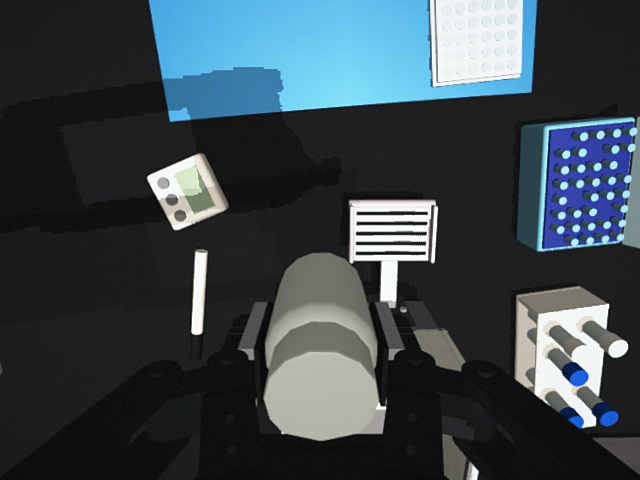

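The bottle is held upright between the pads, with its cap at (320,395). On to the drop point.

jog_arm --pt "-0.035 0.011 0 0 0 0 0.8" --pt "-0.07 0.022 0 0 0 0 0.8" --pt "-0.105 0.033 0 0 0 0 0.8" --pt "-0.135 0.042 0 0 0 0 0.8" --pt "-0.148 0.045 0 0 0 0 0.8"

```text
time: 10.42
tool_pos: [553.4, -49.6, 254.0]
tcp_rot: [180.0, 0.1, 88.5]
ft_force: [0.7, 0.2, 0.6]
finger_gap: 38.9
```

jog_arm --pt "0 0 0.01 0 0 0 0.8" --pt "0 0 0.025 0 0 0 0.8" --pt "0 0 0.035 0 0 0 0.8" --pt "0 0 0.035 0 0 0 0.8"

```text
time: 10.75
tool_pos: [551.2, -44.8, 215.2]
tcp_rot: [-179.7, -0.1, 88.7]
ft_force: [-0.6, -0.2, -1.4]
finger_gap: 38.8
```

```bash
python3 - <<'E'
from h import *
from bench import r
w=r.snapshot("side");crop(w,"pics/s9.png",230,80,220,220,3);w=r.snapshot("wrist");cv2.imwrite("pics/w9.png",w["pixels"][:,:,::-1]);s=r.sense();print(s["tool_pos"],s["tcp_rot"],s["finger_gap"])
E
```

```text
[552.48670506 -45.06256087 217.87261699] [-1.79918420e+02 -2.56292368e-02  8.87534826e+01] 39.3521205460644
```

View pics/s9.png

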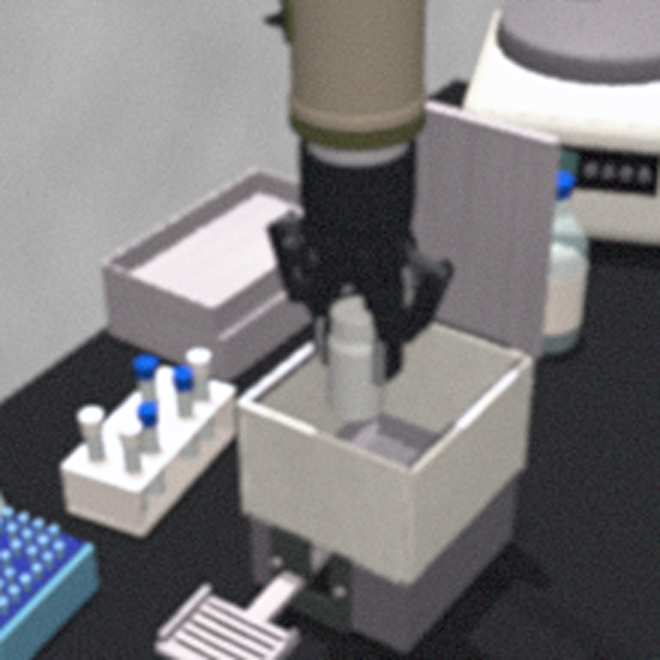

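View pics/w9.png

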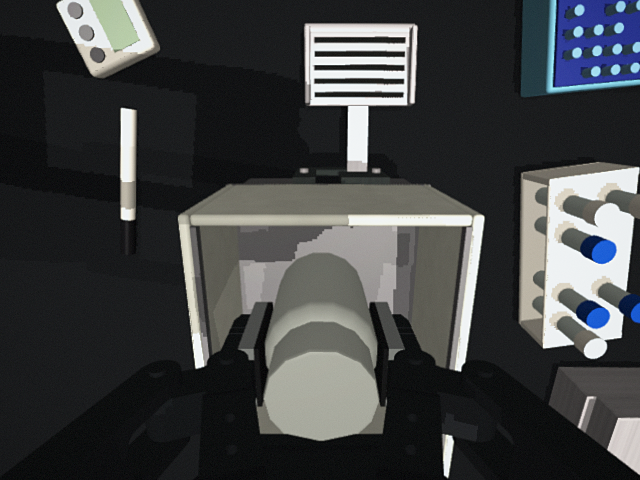

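The bottle is over the opening, between the walls at columns 190 and 470, clear of the front rim at row 220 and of the lid. I'll lower it a little so its foot is below the rim, then release.

jog_arm --pt "-0.002 0.002 0.008 0 0 0 0.8" --pt "-0.004 0.003 0.018 0 0 0 0.8" --pt "-0.004 0.003 0.026 0 0 0 0.8" --pt "-0.004 0.003 0.028 0 0 0 0.8" --pt "-0.004 0.003 0.028 0 0 0 0.8"

```text
time: 11.27
tool_pos: [555.1, -50.1, 188.7]
tcp_rot: [-179.9, -0.0, 88.7]
ft_force: [-0.2, 0.2, 0.2]
finger_gap: 39.4
```

jog_arm --pt "0 0 0 0 0 0 0.4" --pt "0 0 0 0 0 0 0.2" --pt "0 0 0 0 0 0 0.1" --pt "0 0 0 0 0 0 0.1"

```text
time: 11.6
tool_pos: [556.3, -50.4, 190.9]
tcp_rot: [179.9, 0.0, 88.7]
ft_force: [-0.6, -0.1, -0.6]
finger_gap: 76.7
```

jog_arm --pt "0 0 -0.02 0 0 0 0.1" --pt "0 0 -0.045 0 0 0 0.1" --pt "0 0 -0.07 0 0 0 0.1"

```text
time: 11.85
tool_pos: [555.5, -50.2, 260.6]
tcp_rot: [-179.9, -0.0, 88.7]
ft_force: [0.0, -0.8, 0.0]
finger_gap: 76.7
```

```bash
python3 - <<'E'
from h import *
from bench import r
w=r.snapshot("wrist");cv2.imwrite("pics/w10.png",w["pixels"][:,:,::-1]);s=r.sense();print(s["tool_pos"],s["tcp_rot"],s["finger_gap"])
E
```

```text
[557.97506669 -50.6374429  267.64021935] [1.79568554e+02 6.92514830e-02 8.86821078e+01] 76.86592067883257
```

View pics/w10.png

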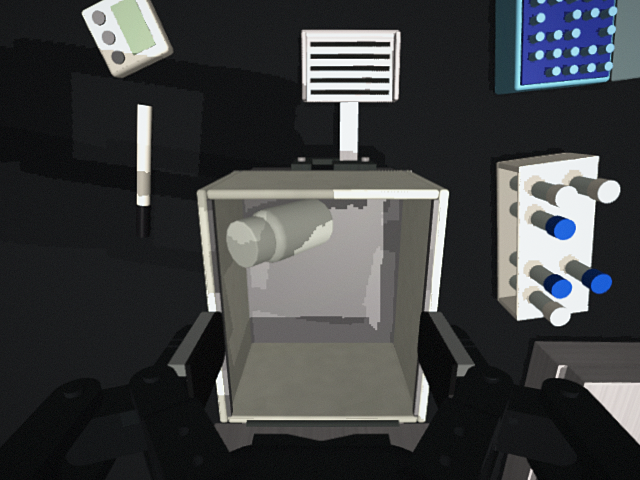

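The bottle is in the bin, lying on the floor at about (280,230). Back to the pedal, with the fingers shut.

jog_arm --pt "0.03 0.001 0 0 0 0 0.5" --pt "0.065 0.002 0 0 0 0 1" --pt "0.1 0.003 0 0 0 0 1" --pt "0.12 0.003 0.02 0 0 0 1" --pt "0.126 0.003 0.05 0 0 0 1" --newtons 40

```text
time: 12.32
tool_pos: [564.4, 79.1, 214.1]
tcp_rot: [179.5, -0.1, 88.8]
ft_force: [0.4, -0.4, -0.3]
finger_gap: 16.1
```

jog_arm --pt "0 0 0.04 0 0 0 1" --pt "0 0 0.075 0 0 0 1" --pt "0 0 0.11 0 0 0 1" --pt "0 0 0.13 0 0 0 1" --pt "0 0 0.14 0 0 0 1"

```text
time: 12.73
tool_pos: [559.3, 75.6, 66.3]
tcp_rot: [-179.7, 0.0, 88.7]
ft_force: [-0.3, 0.9, 0.4]
finger_gap: 0.1
```

jog_arm --pt "0 0 0.002 0 0 0 1" --pt "0 0 0.002 0 0 0 1"

```text
time: 12.9
tool_pos: [562.2, 75.6, 68.7]
tcp_rot: [180.0, -0.0, 88.7]
ft_force: [0.7, 0.5, 0.5]
finger_gap: -0.1
```

```bash
python3 - <<'E'
from h import *
from bench import r
w=r.snapshot("wrist");cv2.imwrite("pics/w11.png",w["pixels"][:,:,::-1]);s=r.sense();print(s["tool_pos"],s["tcp_rot"],s["finger_gap"])
E
```

```text
[563.14486841  75.62929376  69.97376131] [ 1.79867238e+02 -1.01037209e-02  8.86774996e+01] -0.30538969014056444
```

View pics/w11.png

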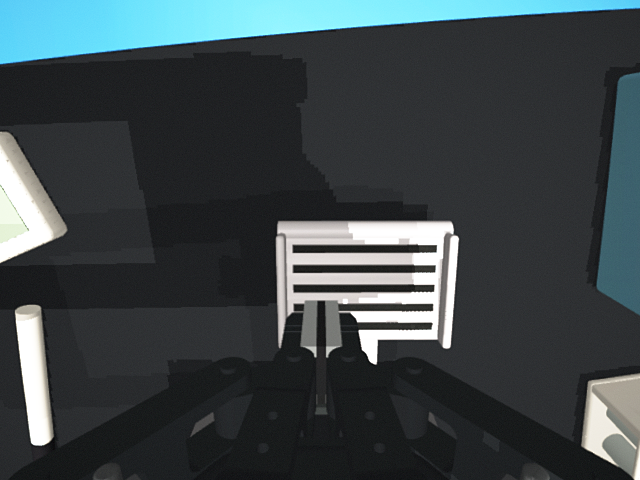

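jog_arm --pt "0 0.001 0.008 0 0 0 1" --pt "0 0.002 0.016 0 0 0 1" --pt "0 0.002 0.022 0 0 0 1" --pt "0 0.002 0.027 0 0 0 1" --pt "0 0.002 0.03 0 0 0 1"

```text
time: 13.37
tool_pos: [563.4, 75.5, 37.3]
tcp_rot: [-179.9, 0.0, 88.7]
ft_force: [-1.2, 0.7, 0.1]
finger_gap: 0.2
```

jog_arm --pt "0 0 0.001 0 0 0 1" --pt "0 0 0.003 0 0 0 1" --pt "0 0 0.0045 0 0 0 1"

```text
time: 13.62
tool_pos: [563.9, 75.5, 34.0]
tcp_rot: [-180.0, 0.0, 88.7]
ft_force: [-2.2, -0.6, 2.8]
finger_gap: 0.1
```

jog_arm --pt "0 0 0.0015 0 0 0 1" --pt "0 0 0.003 0 0 0 1"

```text
time: 13.78
tool_pos: [564.2, 75.5, 31.1]
tcp_rot: [180.0, 0.0, 88.7]
ft_force: [-2.8, -1.3, 5.0]
finger_gap: 0.3
```

jog_arm --pt "0 0 0.001 0 0 0 1" --pt "0 0 0.002 0 0 0 1"

```text
time: 13.95
tool_pos: [564.7, 75.4, 30.1]
tcp_rot: [179.9, 0.0, 88.7]
ft_force: [-6.5, -1.8, 17.7]
finger_gap: -0.1
```

jog_arm --pt "0 -0.003 0 0 0 0 1" --pt "0 -0.006 0 0 0 0 1" --pt "0 -0.009 0 0 0 0 1" --pt "0 -0.012 0 0 0 0 1"

```text
time: 14.28
tool_pos: [554.3, 75.6, 30.7]
tcp_rot: [179.7, 0.0, 88.7]
ft_force: [2.0, -2.6, 7.9]
finger_gap: 0.1
```

jog_arm --pt "0 -0.003 0 0 0 0 1" --pt "0 -0.006 0 0 0 0 1" --pt "0 -0.009 0 0 0 0 1"

```text
time: 14.53
tool_pos: [545.3, 75.8, 30.7]
tcp_rot: [179.7, 0.0, 88.7]
ft_force: [0.9, -2.5, 7.8]
finger_gap: 0.0
```

```bash
python3 - <<'E'
from h import *
from bench import r
w=r.snapshot("wrist");cv2.imwrite("pics/w12.png",w["pixels"][:,:,::-1]);s=r.sense();print(s["tool_pos"],s["ft_force"])
E
```

```text
[544.6980912   75.79467962  30.5703381 ] [-5.51960096e-03 -1.69390717e+00  9.13730638e+00]
```

View pics/w12.png

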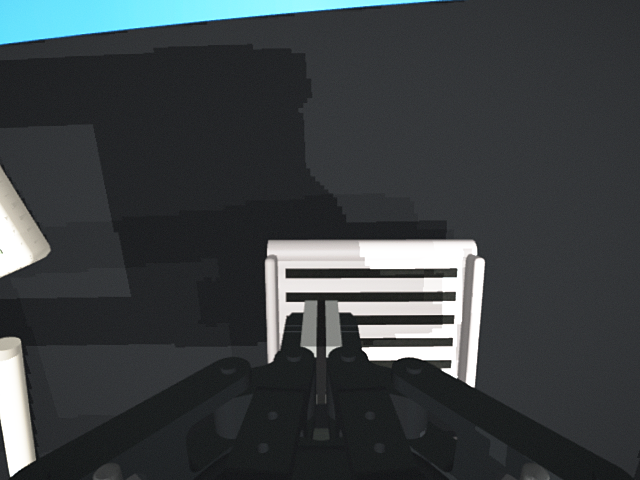

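The plate is following: its centre is at column 375, so x≈565.5. It has about 6 mm to go.

jog_arm --pt "0 -0.0025 0.0005 0 0 0 1" --pt "0 -0.005 0.0005 0 0 0 1"

```text
time: 14.75
tool_pos: [540.8, 75.9, 30.6]
tcp_rot: [179.6, 0.0, 88.7]
ft_force: [2.1, -1.8, 9.2]
finger_gap: 0.0
```

jog_arm --pt "0 -0.0015 0 0 0 0 1" --pt "0 -0.003 0 0 0 0 1"

```text
time: 14.92
tool_pos: [537.8, 75.9, 30.6]
tcp_rot: [179.7, 0.0, 88.7]
ft_force: [2.6, -3.7, 10.0]
finger_gap: -0.3
```

jog_arm --pt "0 -0.0015 0 0 0 0 1" --pt "0 -0.002 0 0 0 0 1"

```text
time: 15.08
tool_pos: [536.3, 76.0, 30.7]
tcp_rot: [179.6, 0.0, 88.7]
ft_force: [4.9, -1.9, 7.1]
finger_gap: -0.3
```

```bash
python3 - <<'E'
from h import *
from bench import r
w=r.snapshot("wrist");crop(w,"pics/w13.png",200,200,320,200,2);s=r.sense();print(s["tool_pos"],s["ft_force"])
E
```

```text
[536.25270916  76.00221367  30.71708523] [ 3.91649495 -2.09381521  7.67618681]
```

View pics/w13.png

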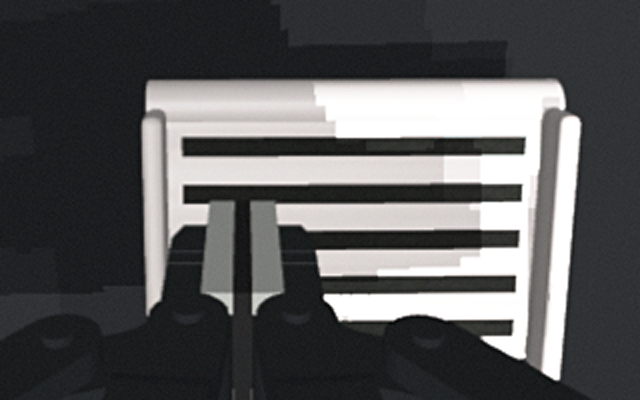

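jog_arm --pt "0 -0.001 0.0005 0 0 0 1" --pt "0 -0.002 0.0005 0 0 0 1"

```text
time: 15.3
tool_pos: [535.1, 76.3, 30.6]
tcp_rot: [179.5, -0.0, 88.7]
ft_force: [5.8, -0.8, 7.9]
finger_gap: -0.1
```

jog_arm --pt "0 0.001 -0.0013 0 0 0 1" --pt "0 0.001 -0.0026 0 0 0 1" --pt "0 0.001 -0.0039 0 0 0 1" --pt "0 0.001 -0.0052 0 0 0 1" --pt "0 0.001 -0.0065 0 0 0 1"

```text
time: 15.72
tool_pos: [531.9, 76.5, 34.3]
tcp_rot: [180.0, -0.0, 88.7]
ft_force: [2.5, 1.4, 2.5]
finger_gap: 0.2
```

jog_arm --pt "0 0 -0.0013 0 0 0 1" --pt "0 0 -0.0026 0 0 0 1" --pt "0 0 -0.0039 0 0 0 1" --pt "0 0 -0.0052 0 0 0 1" --pt "0 0 -0.0065 0 0 0 1"

```text
time: 16.13
tool_pos: [531.9, 76.5, 40.9]
tcp_rot: [-180.0, -0.0, 88.7]
ft_force: [2.0, 2.1, 2.4]
finger_gap: -0.0
```

The force is still about 2.5 N above the catch height, so the pedal is unhooked and following the finger up. I'll keep easing at 16 mm/s.

jog_arm --pt "0 0 -0.0013 0 0 0 1" --pt "0 0 -0.0026 0 0 0 1" --pt "0 0 -0.0039 0 0 0 1" --pt "0 0 -0.0052 0 0 0 1" --pt "0 0 -0.0065 0 0 0 1"

```text
time: 16.55
tool_pos: [531.9, 76.3, 47.5]
tcp_rot: [180.0, 0.0, 88.7]
ft_force: [2.2, 2.5, 3.1]
finger_gap: 0.1
```

jog_arm --pt "0 0 -0.0013 0 0 0 1" --pt "0 0 -0.0026 0 0 0 1" --pt "0 0 -0.0039 0 0 0 1" --pt "0 0 -0.0052 0 0 0 1" --pt "0 0 -0.0065 0 0 0 1"

```text
time: 16.97
tool_pos: [532.0, 76.1, 54.0]
tcp_rot: [180.0, 0.0, 88.7]
ft_force: [2.1, 0.6, 3.2]
finger_gap: -0.0
```

jog_arm --pt "0 0 -0.0013 0 0 0 1" --pt "0 0 -0.0026 0 0 0 1" --pt "0 0 -0.0039 0 0 0 1" --pt "0 0 -0.0052 0 0 0 1" --pt "0 0 -0.0065 0 0 0 1"

```text
time: 17.38
tool_pos: [531.9, 75.9, 60.4]
tcp_rot: [180.0, 0.0, 88.7]
ft_force: [1.9, -2.3, 3.3]
finger_gap: -0.2
```

```bash
python3 - <<'E'
from h import *
from bench import r
w=r.snapshot("side");crop(w,"pics/s14.png",230,80,220,220,3);s=r.sense();print(s["tool_pos"],s["ft_force"])
E
```

```text
[532.17423573  75.94688675  60.75528382] [ 2.86845265 -3.89409499  3.87820398]
```

View pics/s14.png

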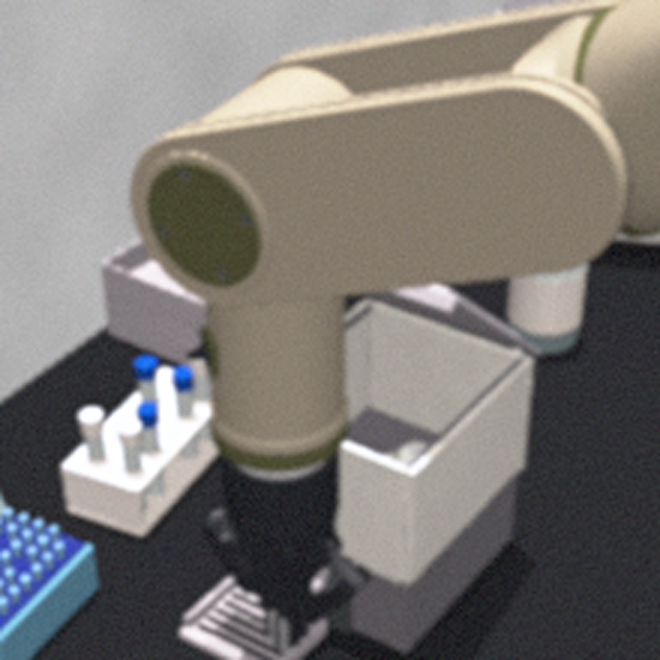

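The lid is coming down in step, now about half open, and nothing is near it. I'll continue.

jog_arm --pt "0 0 -0.0013 0 0 0 1" --pt "0 0 -0.0026 0 0 0 1" --pt "0 0 -0.0039 0 0 0 1" --pt "0 0 -0.0052 0 0 0 1" --pt "0 0 -0.0065 0 0 0 1"

```text
time: 17.85
tool_pos: [531.9, 76.1, 66.9]
tcp_rot: [-180.0, 0.0, 88.7]
ft_force: [2.6, -4.7, 2.9]
finger_gap: 0.2
```

jog_arm --pt "0 0 -0.0013 0 0 0 1" --pt "0 0 -0.0026 0 0 0 1" --pt "0 0 -0.0039 0 0 0 1" --pt "0 0 -0.0052 0 0 0 1" --pt "0 0 -0.0065 0 0 0 1"

```text
time: 18.27
tool_pos: [531.9, 76.3, 73.4]
tcp_rot: [-180.0, 0.0, 88.7]
ft_force: [2.2, -3.7, 3.2]
finger_gap: 0.0
```

jog_arm --pt "0 0 -0.001 0 0 0 1" --pt "0 0 -0.002 0 0 0 1" --pt "0 0 -0.003 0 0 0 1" --pt "0 0 -0.004 0 0 0 1" --pt "0 0 -0.005 0 0 0 1"

```text
time: 18.68
tool_pos: [531.9, 76.3, 78.3]
tcp_rot: [-180.0, -0.0, 88.7]
ft_force: [2.6, -3.5, 3.8]
finger_gap: 0.1
```

jog_arm --pt "0 0 -0.001 0 0 0 1" --pt "0 0 -0.002 0 0 0 1" --pt "0 0 -0.003 0 0 0 1" --pt "0 0 -0.004 0 0 0 1" --pt "0 0 -0.005 0 0 0 1"

```text
time: 19.1
tool_pos: [531.8, 76.4, 83.3]
tcp_rot: [-180.0, -0.0, 88.7]
ft_force: [2.6, -2.8, 1.5]
finger_gap: 0.1
```

jog_arm --pt "0 0 -0.001 0 0 0 1" --pt "0 0 -0.002 0 0 0 1" --pt "0 0 -0.003 0 0 0 1" --pt "0 0 -0.004 0 0 0 1" --pt "0 0 -0.005 0 0 0 1"

```text
time: 19.52
tool_pos: [531.4, 76.6, 88.0]
tcp_rot: [-179.9, -0.0, 88.7]
ft_force: [-0.3, -0.2, -0.4]
finger_gap: -0.3
```

jog_arm --pt "0 0 -0.005 0 0 0 1" --pt "0 0 -0.025 0 0 0 1" --pt "0 0 -0.055 0 0 0 1" --pt "0 0 -0.09 0 0 0 1" --pt "0.02 -0.02 -0.12 0 0 0 1"

```text
time: 19.93
tool_pos: [513.8, 94.6, 210.4]
tcp_rot: [179.9, 0.1, 88.5]
ft_force: [0.8, 1.3, 1.0]
finger_gap: -0.2
```

jog_arm --pt "0.03 -0.02 -0.02 0 0 0 1" --pt "0.07 -0.05 -0.02 0 0 0 1" --pt "0.1 -0.07 -0.02 0 0 0 1" --pt "0.1 -0.07 -0.02 0 0 0 1"

```text
time: 20.27
tool_pos: [441.3, 203.2, 229.3]
tcp_rot: [-180.0, -0.2, 88.9]
ft_force: [-0.0, 0.3, -0.1]
finger_gap: -0.1
```

```bash
python3 - <<'E'
from h import *
from bench import r
import pickle
np.set_printoptions(suppress=True,precision=1)
a=r.snapshot("side");b=r.snapshot("top");w=r.snapshot("wrist")
for n,s in zip("stw",(a,b,w)): cv2.imwrite(f"pics/{n}15.png",s["pixels"][:,:,::-1])
s=r.sense();print(s["time"],s["tool_pos"],s["ft_force"])
a0,b0=pickle.load(open("s0.pkl","rb"))
d=cv2.absdiff(b["pixels"],b0["pixels"]).max(2); cv2.imwrite("pics/d15.png",d*2)
E
```

```text
20.4167 [444.3 198.6 228.5] [ 1.3 -0.8  0. ]
```

View pics/s15.png

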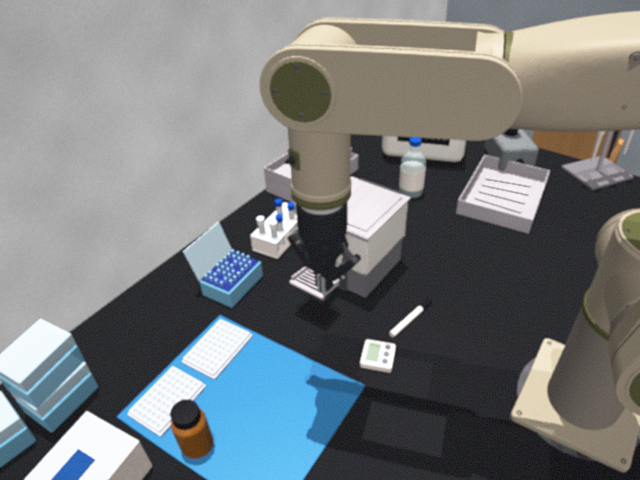

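View pics/t15.png

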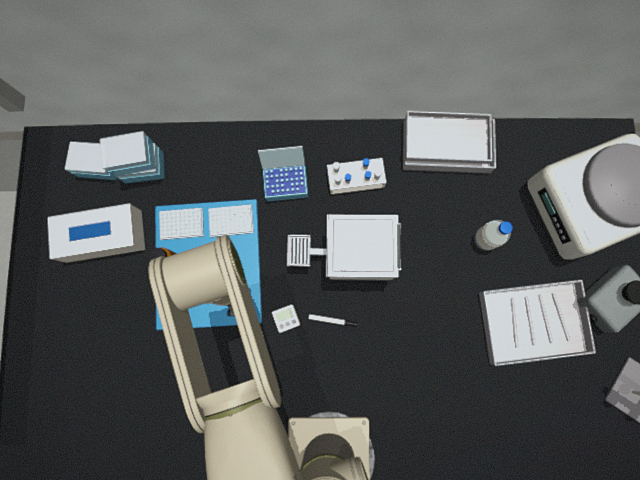

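View pics/d15.png

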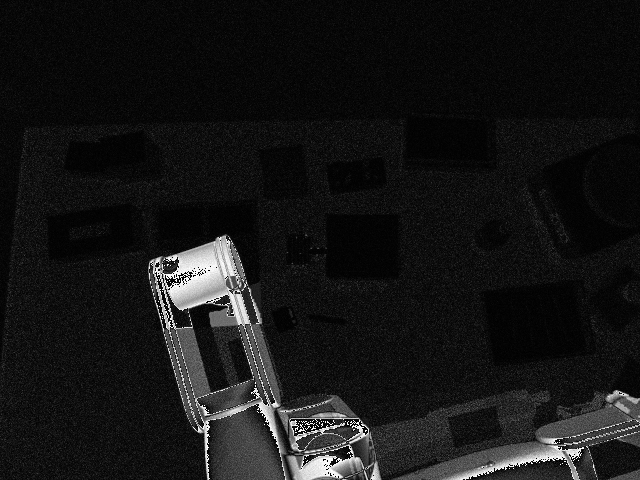

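The lid is shut, with its top view at (362,247) the same as at the start, and the pedal plate is back at (298,250). The difference image shows change only at the robot, its shadow and the bottle's old place. The jar is hidden by the arm in the top view but stands in its place in the side view at (191,430). I'm handing in.

```bash
python3 -c "
from bench import r
print(r.hand_in())"
```

```text
the job is handed in; nothing more can be done
None
```

The bottle is in the bin, the lid is shut again and the job is handed in, after about 20.4 s of the 72 s allowed.

- **Opening:** I pressed the pedal by feel until it met the floor, about 54 mm down. The force briefly reached about 28 N there because I took one step more than needed, and I backed off to about 12–15 N. I then slid it about 23 mm sideways into the catch, and the lid stayed up on its own.
- **Bottle:** I gripped it at 39 mm opening and let it go just above the drop point. The wrist picture showed it lying on the bin floor.
- **Closing:** I pressed to the floor again with about 18 N and slid the pedal back. I then let it up at about 12–16 mm/s with the finger in contact until it reached rest, and the lid followed down.

**Last checks:** In the final top view the lid and pedal look the same as at the start. Compared with the first picture, only the robot, its shadow and the bottle's old place changed. The arm hid the jar from the top camera at the end, so I checked it only by eye in the side view, where it stands in place. The robot was touching nothing when I handed in.

**Disagreements:** The side camera differed from the others by about 3–7 mm at the lid and pedal, so I relied on the top and wrist views. The measured cap height of 78–79.5 mm compares with the 82 mm expected from the text.

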